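# Load the burnout tray with casting rings by size

### The arm

A 7-joint arm with a two-finger parallel gripper is mounted at the origin on the work surface. World frame = base frame: x ahead of the robot, y to its left, z up, the work surface at z = 0. Lengths are in mm, angles in rad, forces in N, time in s.
With the tool pointing down it reaches from about 425 to 950 mm from the base axis. Payload 16.7 kg.
Tool frame: the origin (TCP) lies at the very end of the fingers, on their centre line; the grasp point (between the pads) lies 19 mm behind it (r.tcp_to_grasp is the distance from the TCP to the grasp point, in mm); z points along the fingers, y is the direction in which the jaws open and shut (so a half turn about z gives the same grasp; the last joint's range is limited). The gripper opens to 94 mm and grips with 3 to 60 N. Pads are 16 mm wide; open, the fingers measure 119 mm over their backs; the gripper's body (75 mm by 177 mm) begins 78 mm behind the grasp point.
Start: joints at [-1.308, 0.426, 0.074, 1.606, -0.034, 1.111, -0.067], TCP at [270.175, 618.53, 205.467] pointing down, gripper open.
Joint ranges: [-2.85, 2.85], [-0.5, 2.14], [-1.23, 1.37], [0.21, 2.46], [-1.02, 4.16], [0.16, 2.05], [-2.73, 2.73]. Speed limits (rad/s): [1.89, 1.89, 2.39, 2.39, 3.01, 3.01, 3.01].

### API

Orientations are given as a unit quaternion [x, y, z, w].
In Python, from bench import r gives the robot as it stands. Calls block until the motion is done:
- r.move_ptp(position, orientation): joint-space move of the TCP to a pose.
- r.movel(position, frame=None, feed=150, guard=None): straight line of the TCP; frame=None keeps the orientation; feed is the mean speed in mm/s. With guard (N) it stops when the force on the tool has changed by that much, and returns True; else False.
- r.move_joints(angles): joint-space move.
- r.release() and r.grasp(): open the fingers fully, or close them until they stop; the grip force is fixed at half the most.
- r.hold(seconds).
- r.ik(position, orientation): joint angles nearest the present ones, or None.
- r.grab_frame(name): name is "side" or "top" or "wrist"; returns a dict with "color" (384x512x3 uint8, blue, green, red), "depth" (384x512 float32, mm along the optical axis (not along the pixel's ray), 0 where there is no reading), "fx", "fy", "cx", "cy" (pixels), "D" ([k1, k2, p1, p2, k3] as OpenCV has them; the pictures are not rectified), "origin" and "orientation" of the camera in the world. Camera axes: x right, y down, z forward; pixel columns grow to the right and rows downward; lengths in mm; the calibration is good to about 2 mm. A picture is of the moment at which its call begins.
A pose or a line that the arm cannot do raises r.Unreachable and nothing moves.
- r.sign_off(): hands the job in, once; it reports no verdict.
Readings, each from a call of its own:
- r.read_t(): time.
- r.read_q(): joint angles.
- r.read_qd(): joint speeds.
- r.read_tau(): joint torques, N m.
- r.read_position(): TCP position.
- r.read_tcp_rot(): TCP orientation.
- r.read_wrist_force(): force on the tool from outside, world axes, zero at the start.
- r.read_torque(): the same for the moment, N m.
- r.read_gripper_width(): finger opening in mm.
Only numpy, scipy, OpenCV 4.12 (cv2) and the standard library are available. Lean on these libraries where they do the work, as an engineer would, in place of code of your own. Each camera call takes 0.05 s, during which the arm holds its last target. There are 200 camera calls.

### The job

Load the burnout tray for the furnace: stand the four filled casting rings upright in single file on its ribbed tiles, one in the middle of each tile, in order of size, the smallest on the tile next to the tray's handle (the door end, cast first) and the largest at the far end. Set each ring down without dropping it or tipping it over, and leave the stone cast that stands among them where it is.

Things in the scene. Friction and masses are not known exactly. Their poses are not given: they have to be found in the camera images.
- ring_30: The smallest of four filled casting rings: an upright steel cylinder 30 mm in diameter and 40 mm tall, solid with off-white investment, about 60 g. It stands on the bench, flat end up. Origin at the centre of its underside, z up along its axis; its yaw means nothing.
- ring_40: The second smallest of four filled casting rings: an upright steel cylinder 40 mm in diameter and 47 mm tall, solid with off-white investment, about 120 g. It stands on the bench, flat end up. Origin at the centre of its underside, z up along its axis; its yaw means nothing.
- ring_50: The second largest of four filled casting rings: an upright steel cylinder 50 mm in diameter and 55 mm tall, solid with off-white investment, about 210 g. It stands on the bench, flat end up. Origin at the centre of its underside, z up along its axis; its yaw means nothing.
- ring_60: The largest of four filled casting rings: an upright steel cylinder 60 mm in diameter and 62 mm tall, solid with off-white investment, about 340 g. It stands on the bench, flat end up. Origin at the centre of its underside, z up along its axis; its yaw means nothing.
- tray: Burnout tray, a low dark steel carrier 288 mm long and 78 mm wide, fixed on the bench, holding four ribbed tiles in one row. A steel loop handle sticks 36 mm out of one end, 16 mm high. Origin on the bench under the tray's middle; x runs along the row from the handle end to the far end, z up. It may point in any direction.
- tile_1: Beige ribbed refractory tile (a plain rim around four ribs) nearest the handle, 66 mm square, 10 mm thick, fixed in the tray; neighbours are 70 mm apart centre to centre. Origin at the centre of its underside; x as the tray's, z up. Its flat-topped ribs, on which a ring stands, lie 10 mm above the origin and 20 mm above the bench.
- tile_2: Beige ribbed refractory tile (a plain rim around four ribs) second from the handle, 66 mm square, 10 mm thick, fixed in the tray; neighbours are 70 mm apart centre to centre. Origin at the centre of its underside; x as the tray's, z up. Its flat-topped ribs, on which a ring stands, lie 10 mm above the origin and 20 mm above the bench.
- tile_3: Beige ribbed refractory tile (a plain rim around four ribs) third from the handle, 66 mm square, 10 mm thick, fixed in the tray; neighbours are 70 mm apart centre to centre. Origin at the centre of its underside; x as the tray's, z up. Its flat-topped ribs, on which a ring stands, lie 10 mm above the origin and 20 mm above the bench.
- tile_4: Beige ribbed refractory tile (a plain rim around four ribs) farthest from the handle, 66 mm square, 10 mm thick, fixed in the tray; neighbours are 70 mm apart centre to centre. Origin at the centre of its underside; x as the tray's, z up. Its flat-topped ribs, on which a ring stands, lie 10 mm above the origin and 20 mm above the bench.
- cast: Pale yellow dental stone cast of a jaw, horseshoe of teeth upward, about 60 mm by 56 mm, 28 mm tall, loose on the bench among the rings. To be left where it is. Origin at the centre of its underside, front teeth to -x.

How it is judged:
By the outcome, as a careful person would: the job done as asked, in the order asked, and still so for the second after the job is handed in, with the robot touching nothing.
It also fails if it takes over 99 s, if anything falls off the work surface, if the arm or the gripper's body presses on something with over 40 N, if the wrist force passes 120 N, or if a joint passes its speed limit or range.

## Working session

There is one attempt and no reset: what is moved stays moved. The work goes in short steps, each a Python script; the robot and the scene stay as the last script left them, time stands still between calls to the robot, and variables do not carry over. Pictures are saved under pics/ and viewed, about 12 in all and at most 16, crops included, and the job is handed in when it is done.

```bash
mkdir -p pics; ls; python3 - <<'E'
from bench import r
import cv2,numpy as np,pickle
for n in("top","side"):
    f=r.grab_frame(n); pickle.dump(f,open(n+".pkl","wb")); cv2.imwrite(f"pics/{n}0.png",f["color"])
    print(n,f["fx"],f["fy"],f["cx"],f["cy"],f["D"],f["origin"],f["orientation"],np.median(f["depth"]),(f["depth"]==0).mean())
print(r.read_tcp_rot(),r.read_t(),r.read_gripper_width())
E
```

```text
pics
top 357.44680074644646 357.44680074644646 258.0044007871398 193.0526338570841 [-0.10697247  0.          0.          0.          0.        ] [480.79308188 -17.70743922 851.81322902] [-0.69935843  0.71315591 -0.0229901   0.04216506] 847.1355 0.004119873046875
side 438.25016942520693 438.25016942520693 252.3076811804867 197.31774478772917 [-0.0958622  0.         0.         0.         0.       ] [ 131.73622814 -832.36526132  706.5974834 ] [ 0.86701512 -0.19403394  0.11195326 -0.4450866 ] 1217.6299 0.004048665364583333
[ 2.04462711e-01  9.78874186e-01 -5.66959671e-04 -7.86786259e-05] 0.1 94.0944551701553
```

View pics/top0.png

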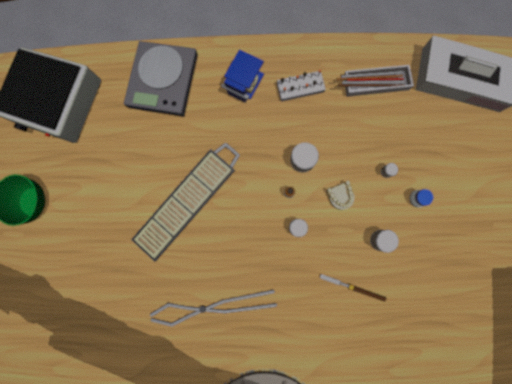

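View pics/side0.png

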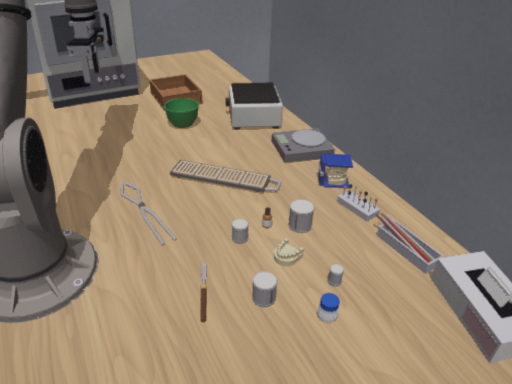

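The top view shows the rings at about (304,156), (390,170), (298,228) and (385,240). The cast is at (341,194), with a brown bottle at (289,190). The tray runs from its handle at (228,152) to its far end at (150,245). The side view agrees. Next I'll measure these using ray casts and the depth.

```bash
cat > h.py <<'E'
import cv2,numpy as np
from scipy.spatial.transform import Rotation as R
def rays(f,uv):
    K=np.array([[f["fx"],0,f["cx"]],[0,f["fy"],f["cy"]],[0,0,1]])
    p=cv2.undistortPoints(np.asarray(uv,float).reshape(-1,1,2),K,np.array(f["D"],float)).reshape(-1,2)
    return np.c_[p,np.ones(len(p))]@R.from_quat(f["orientation"]).as_matrix().T
def onplane(f,uv,z):
    d=rays(f,uv); o=np.array(f["origin"]); return o+d*((z-o[2])/d[:,2])[:,None]
def cloud(f):
    h,w=f["depth"].shape; vu=np.mgrid[:h,:w]
    uv=np.c_[vu[1].ravel(),vu[0].ravel()]
    P=np.array(f["origin"])+rays(f,uv)*f["depth"].reshape(-1,1); P[f["depth"].ravel()==0]=np.nan
    return P.reshape(h,w,3)
E
python3 - <<'E'
import pickle;from h import *
for n in("top","side"):
    f=pickle.load(open(n+".pkl","rb"));P=cloud(f);Z=P[...,2]
    print(n,"bench z",np.nanmedian(Z[np.abs(Z)<15]),np.nanstd(Z[np.abs(Z)<6]))
    reach=np.hypot(P[...,0],P[...,1]);
    m=((Z>7)&(Z<90)&(reach>380)&(reach<1000)).astype(np.uint8)
    k,L,S,C=cv2.connectedComponentsWithStats(m)
    for i in range(1,k):
        if S[i,4]<25: continue
        q=P[L==i]; zt=np.percentile(q[:,2],90); t=q[q[:,2]>zt-5]
        uv=np.argwhere((L==i)&(Z>zt-5))[:,::-1].astype(np.float32)
        X=onplane(f,uv,zt)[:,:2].astype(np.float32)
        c,rad=cv2.minEnclosingCircle(X); A=cv2.minAreaRect(X)
        print(C[i].round(),S[i,4],"zt %.0f"%zt,"mean",X.mean(0).round(1),"circ",np.round(c,1),round(rad,1),"rect",np.round(A[0],1),np.round(A[1]),round(A[2],1))
E
```

```text
top bench z -0.09158170923342368 1.5165865895654758
[161.  78.] 4207 zt 44 mean [867.1 235.7] circ [847.1 246.4] 81.2 rect [848.  237.1] [140. 149.] 86.3
[461.  79.] 3821 zt 68 mean [ 824.8 -491.4] circ [ 829.8 -508.7] 117.0 rect [ 828.5 -507.6] [220. 100.] 75.1
[243.  75.] 1366 zt 79 mean [833.1  32.9] circ [835.2  35.4] 51.3 rect [832.2  33. ] [66. 89.] 61.1
[376.  79.] 1486 zt 37 mean [ 823.1 -230.2] circ [ 821.4 -278.4] 91.2 rect [ 825.8 -278. ] [ 53. 180.] 5.9
[ 74. 109.] 1514 zt 86 mean [763.7 445.9] circ [805.2 509.4] 125.0 rect [750.1 483.8] [126. 250.] 25.0
[301.  85.] 1001 zt 44 mean [820.1 -99.3] circ [ 823.6 -103.6] 50.5 rect [ 821.3 -104. ] [36. 99.] 14.1
[184. 203.] 4162 zt 21 mean [533.8 183.1] circ [546.9 172.7] 162.9 rect [546.9 171.4] [ 80. 323.] 47.6
[303. 157.] 658 zt 64 mean [ 635.9 -101.8] circ [ 635.6 -101.8] 30.3 rect [ 635.  -101.3] [58. 59.] 88.3
[389. 170.] 186 zt 42 mean [ 605.2 -304.6] circ [ 605.1 -304.2] 15.1 rect [ 605.1 -305. ] [28. 29.] 42.7
[ 19. 200.] 1635 zt 73 mean [550.6 559.7] circ [550. 579.] 63.2 rect [550.5 568.2] [122. 101.] 2.8
[341. 196.]
[... 1305 characters left out ...]
an [557.7 -72.2] circ [557.8 -73.6] 10.8 rect [557.2 -73.5] [21. 12.] 62.8
[240. 230.] 331 zt 48 mean [473.4 -91. ] circ [473.2 -91. ] 21.5 rect [473.8 -91.6] [42. 38.] 65.7
[287. 253.] 478 zt 26 mean [ 545.1 -196.9] circ [ 550.2 -192. ] 34.9 rect [ 546.6 -195.7] [59. 57.] 22.2
[335. 274.] 256 zt 41 mean [ 602.  -308.9] circ [ 601.6 -310.2] 17.8 rect [ 602.  -308.9] [33. 30.] 79.6
[264. 288.] 702 zt 56 mean [ 439.4 -287.4] circ [ 439.3 -287. ] 25.6 rect [ 439.9 -287.6] [50. 49.] 65.2
[203. 299.] 219 zt 13 mean [ 320.5 -243.4] circ [ 326.6 -235.8] 62.1 rect [ 324.1 -234.8] [124.  11.] 67.6
[328. 307.] 513 zt 48 mean [ 535.4 -381.4] circ [ 535.  -381.5] 20.7 rect [ 535.  -381.9] [39. 38.] 64.5
```

```bash
python3 - <<'E'
import cv2
i=cv2.imread("pics/top0.png")[130:270,120:440]; cv2.imwrite("pics/top0c.png",cv2.resize(i,None,fx=2.5,fy=2.5,interpolation=cv2.INTER_CUBIC))
E
```

```text
(no output)
```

View pics/top0c.png

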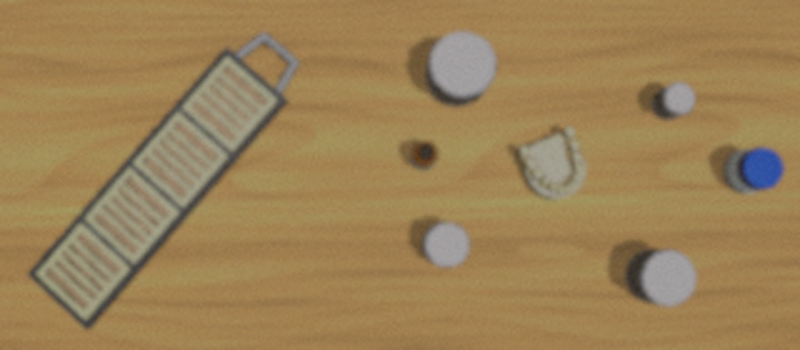

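```bash
cat >> h.py <<'E'
def quat(yawdeg):
    a=np.radians(yawdeg)/2; return [np.cos(a),np.sin(a),0,0]
E
python3 - <<'E'
from bench import r
import pickle
from h import *
for k,(p,y) in enumerate([((534,183,330),137.6),((600,-90,330),100)]):
    r.move_ptp(list(p),quat(y)); r.hold(.2)
    f=r.grab_frame("wrist"); pickle.dump(f,open(f"w{k}.pkl","wb")); cv2.imwrite(f"pics/w{k}.png",f["color"])
    print(r.read_t(),r.read_position(),f["origin"],R.from_quat(f["orientation"]).as_matrix().round(2).tolist(),f["fx"],f["cx"],f["cy"],r.read_q().round(2) if hasattr(r.read_q(),'round') else r.read_q())
a=cv2.imread("pics/w0.png");b=cv2.imread("pics/w1.png");cv2.imwrite("pics/w01.png",cv2.resize(np.hstack([a,b]),(800,300)))
E
```

```text
2.25 [533.87268657 183.52799295 329.81659722] [481.23510396 231.60077149 507.52852757] [[0.67, 0.72, 0.18], [0.74, -0.65, -0.16], [-0.0, 0.24, -0.97]] 277.51500565207795 256.1542682722868 188.25952289595082 [-0.81  0.16  0.42  1.71 -0.07  1.29  0.45]
3.5833 [600.12862985 -88.74295302 329.9976357 ] [587.05831126 -18.79298928 507.76310856] [[0.98, 0.17, 0.04], [0.18, -0.95, -0.24], [-0.0, 0.24, -0.97]] 277.51500565207795 256.1542682722868 188.25952289595082 [-0.5   0.26  0.68  1.63 -0.17  1.3   0.38]
```

View pics/w01.png

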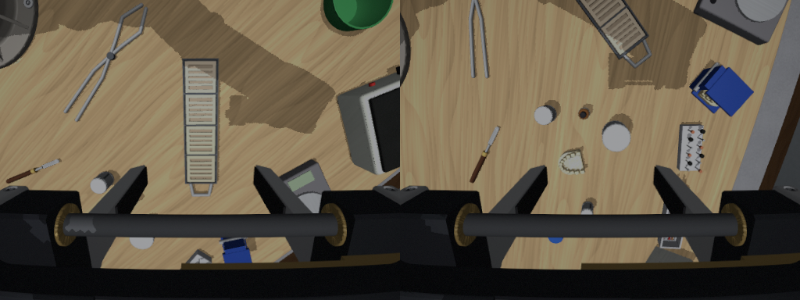

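The wrist views show the whole tray with its handle near (257,240) full-res. In the second view ring_40 is near (183,147), ring_60 near (276,175) and the cast near (220,205). I'll compare the wrist measurements with the top camera.

```bash
cat >> h.py <<'E'
def blobs(f,lo=7,hi=90,minA=25):
    P=cloud(f);Z=P[...,2];reach=np.hypot(P[...,0],P[...,1])
    m=((Z>lo)&(Z<hi)&(reach>380)&(reach<1000)).astype(np.uint8)
    k,L,S,C=cv2.connectedComponentsWithStats(m);out=[]
    for i in range(1,k):
        if S[i,4]<minA: continue
        zt=np.percentile(Z[L==i],85); mm=((L==i)&(Z>zt-4)).astype(np.uint8)
        uv=np.argwhere(mm)[:,::-1].astype(np.float32); X=onplane(f,uv,zt)[:,:2].astype(np.float32)
        A=cv2.minAreaRect(X); out.append((X.mean(0),zt,cv2.minEnclosingCircle(X)[1],A))
    return out
def tray(f):
    """fit tile-tops rectangle: beige pixels near z 20, returns centre, dir (handle->far)"""
    for c,z,rad,A in blobs(f):
        if 15<z<27 and rad>120:
            pts=cv2.boxPoints(A); e=[pts[1]-pts[0],pts[2]-pts[1]]; d=max(e,key=np.linalg.norm); d=d/np.linalg.norm(d)
            if d[1]<0:d=-d
            return np.array(A[0])+18*d, d, np.degrees(np.arctan2(d[1],d[0])),A[1],c
E
python3 - <<'E'
import pickle;from h import *
for n in("top","side","w0","w1"):
    f=pickle.load(open(n+".pkl","rb")); print(n,tray(f))
    for c,z,rad,A in blobs(f):
        if rad<36 and z<66: print("  ",c.round(1),round(z,1),round(rad,1),np.round(A[0],1),np.round(A[1]))
    # tile-outline by colour: beige tile pixels vs dark carrier
    b=f["color"].astype(int); P=cloud(f); Z=P[...,2]
    c0=np.array([534,183.]); d=np.array([-.738,.674]); q=P[...,:2]-c0; s=q@d; t=q@np.array([-d[1],d[0]])
    near=(np.abs(s)<160)&(np.abs(t)<55)
    if near.sum()<500: continue
    g=b.sum(2); m=near&(Z>6)
    dark=m&(g<np.percentile(g[m],25)); 
    uv=np.argwhere(m&(Z<30)&(np.abs(s)<142+8))[:,::-1].astype(np.float32)
    X=onplane(f,uv,20)[:,:2]; q=X-c0;print("   st range",[np.percentile(q@v,[1,99]).round(1) for v in (d,np.array([-d[1],d[0]]))])
E
```

```text
top (array([533.62632656, 183.65048504]), array([-0.738038 ,  0.6747591], dtype=float32), np.float32(137.56454), (80.44744110107422, 323.41162109375), array([532.42114, 184.59927], dtype=float32))
   [ 636.  -102.1] 63.5 30.4 [ 635.1 -101.3] [58. 59.]
   [ 605.1 -304.8] 41.4 15.0 [ 605.2 -305.1] [28. 29.]
   [ 547.7 -191. ] 27.1 33.2 [ 547.9 -190.5] [54. 55.]
   [558.2 -67.6] 54.7 6.8 [558.4 -67.9] [11. 13.]
   [ 538.7 -377.3] 48.6 19.7 [ 538.4 -377.4] [36. 34.]
   [476.5 -85.1] 48.7 20.2 [475.6 -85. ] [36. 38.]
   [ 442.1 -281.7] 56.3 25.4 [ 441.6 -281.6] [47. 48.]
   st range [array([-142.1,  141. ]), array([-38.6,  39.6])]
side (array([529.33904839, 177.33092308]), array([-0.7411568 ,  0.67133194], dtype=float32), np.float32(137.83005), (84.54373168945312, 322.16156005859375), array([532.452  , 176.44997], dtype=float32))
   [ 634.3 -108.8] 62.1 32.6 [ 633.4 -109.9] [62. 59.]
   [559.2 -69.7] 48.2 10.8 [559.  -70.2] [21. 13.]
   [473.9 -90.3] 47.3 21.5 [474.1 -91.1] [42. 38.]
   [ 545.8 -196.1] 25.8 34.7 [ 546.9 -195.2] [59. 57.]
   [ 602.4 -308.2] 41.1 16.1 [ 602.8 -308.1] [32. 2
[... 446 characters left out ...]
2.2 29.8 [ 645.5 -111.2] [59. 34.]
   [801.6 -63.2] 21.3 30.8 [797.5 -59.5] [62. 31.]
   st range [array([-139.6,  141.4]), array([-38.9,  37.1])]
w1 None
   [475.5 -85.5] 46.9 20.2 [475.6 -86.1] [39. 39.]
   [559.1 -68.4] 53.2 6.9 [559.1 -68.2] [13. 13.]
   [ 636.5 -102.7] 62.0 30.2 [ 636.9 -103.1] [59. 59.]
   [ 547.5 -190.7] 26.2 33.8 [ 548.1 -191. ] [56. 55.]
   [ 603.8 -297.1] 39.3 14.5 [ 604.2 -295.5] [28. 15.]
   [ 800.3 -269.3] 27.7 7.8 [ 800.1 -268.5] [ 6. 16.]
   [ 539.  -385.4] 47.2 16.7 [ 539.2 -387.3] [33. 16.]
   [ 836.7 -364. ] 28.7 32.3 [ 834.3 -357.7] [59. 31.]
   [ 821.1 -402.6] 44.5 25.7 [ 826.9 -398.6] [51. 20.]
   st range [array([-144.4,   -8.2]), array([-38.4,  39.3])]
```

The top and wrist cameras agree to about 1 mm. The side camera is off by about 5 mm, so I'll leave it out. I'll place ring_60 first and then check it.

```bash
cat >> h.py <<'E'
TC=np.array([533.5,184.2]); TA=137.75; TD=np.array([np.cos(np.radians(TA)),np.sin(np.radians(TA))])
RING={60:((636.1,-102.4),40,19,4),50:((441.8,-281.6),-32,15,3),40:((476,-85.3),50,10,2),30:((605.1,-304.9),-27,6,1)}
def place(r,k):
    (x,y),jaw,zt,tile=RING[k]; Z=190
    r.move_ptp([x,y,Z],quat(jaw+90)); r.movel([x,y,zt+45],feed=250); print("down guard",r.movel([x,y,zt],feed=80,guard=8))
    r.grasp(); r.hold(.2); w=r.read_gripper_width(); z0=r.read_position()[2]
    print(k,"width",w,"tcp",r.read_position(),"t",r.read_t())
    if abs(w-k)>4: print("BAD GRASP"); return
    r.movel([x,y,Z],feed=200)
    p=TC+(tile-2.5)*70*TD; print("target",p)
    r.move_ptp([*p,Z],quat(TA)); r.hold(.2); r.movel([*p,z0+28],feed=150); r.hold(.2)
    print("touch",r.movel([*p,z0+17],feed=15,guard=4),r.read_position()[2]-z0-20,"w",r.read_gripper_width(),r.read_wrist_force())
    r.hold(.3); r.release(); r.hold(.2)
    r.movel([*p,Z],feed=200); print("t",r.read_t())
E
python3 - <<'E'
from bench import r
import pickle
from h import *
place(r,60)
r.move_ptp([534,183,330],quat(137.75)); r.hold(.2)
f=r.grab_frame("wrist");cv2.imwrite("pics/w2.png",f["color"])
for c,z,rad,A in blobs(f,lo=55): print("  ",c.round(1),round(z,1),round(rad,1),np.round(A[0],1),np.round(A[1]))
f=r.grab_frame("top")
for c,z,rad,A in blobs(f,lo=30):
    if rad<36: print(" T",c.round(1),round(z,1),round(rad,1),np.round(A[0],1),np.round(A[1]))
E
```

```text
down guard False
60 width 59.48194061539317 tcp [ 636.16274797 -102.39373421   19.12440441] t 6.4167
target [455.77709661 254.79851478]
touch True -0.2527661331581612 w 59.636592249556976 [-0.48736008 -0.1875764   6.06877669]
t 13.0833
   [578.2 554.1] 73.3 61.1 [576.4 556.8] [122.  53.]
   [456.6 254.2] 81.9 29.9 [457.1 253.3] [59. 58.]
   [755.3 445.8] 87.0 97.9 [761.  441.8] [ 78. 196.]
   [814.3  45.7] 77.3 37.4 [811.7  48.3] [69. 49.]
 T [ 820.9 -213.2] 40.8 30.2 [ 821.6 -216.6] [26. 60.]
 T [ 605.2 -304.8] 41.9 14.6 [ 605.1 -304.9] [26. 28.]
 T [558.5 -67.5] 54.7 6.5 [559.  -67.3] [11. 11.]
 T [ 538.5 -377.1] 49.2 19.4 [ 537.7 -376.6] [36. 35.]
 T [476.5 -85. ] 48.7 19.7 [476.6 -85.2] [36. 38.]
 T [449.9 244.2] 83.4 30.5 [448.1 242.9] [34. 61.]
 T [ 442.1 -281.8] 56.3 25.6 [ 443.1 -281.5] [49. 48.]
```

View pics/w2.png

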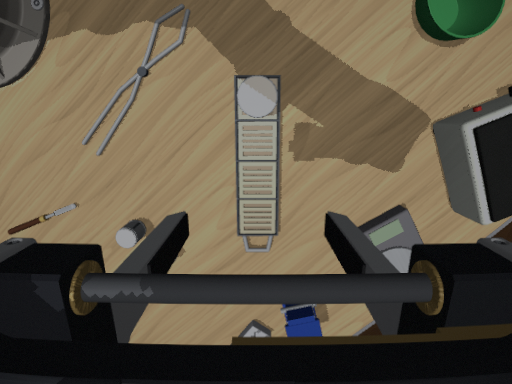

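Ring_60 stands upright on the far tile at px (257,97). It measures within 1 mm of the target, with its top at 82 mm. Now the other three.

```bash
python3 - <<'E'
from bench import r
import pickle
from h import *
for k in(50,40,30): place(r,k)
r.move_ptp([534,183,330],quat(137.75)); r.hold(.2)
f=r.grab_frame("wrist");cv2.imwrite("pics/w3.png",f["color"])
print("wanted",[(TC+(i-2.5)*70*TD).round(1).tolist() for i in(1,2,3,4)])
for c,z,rad,A in blobs(f,lo=30): print("  ",c.round(1),round(z,1),round(rad,1),np.round(A[0],1),np.round(A[1]))
r.move_ptp([600,-150,330],quat(100)); r.hold(.2)
f=r.grab_frame("top");cv2.imwrite("pics/t3.png",f["color"])
for c,z,rad,A in blobs(f,lo=8):
    if rad<36: print(" T",c.round(1),round(z,1),round(rad,1),np.round(A[0],1),np.round(A[1]))
for c,z,rad,A in blobs(f,lo=30):
    if rad<36: print(" T30",c.round(1),round(z,1),round(rad,1))
print(r.read_t())
cv2.imwrite("pics/wt3.png",cv2.resize(np.hstack([cv2.imread("pics/w3.png"),f["color"]]),(800,300)))
E
```

```text
down guard False
50 width 49.45259367392999 tcp [ 441.9124967  -281.63533928   15.08084382] t 18.2417
target [507.59236554 207.73283826]
touch True -0.17965842539435073 w 49.82718499036393 [-0.08796764  1.1336674   3.59328439]
t 25.4
down guard False
40 width 39.483474825224064 tcp [475.96854425 -85.33686795  10.00024033] t 29.0083
target [559.40763446 160.66716174]
touch True -0.11511760235983814 w 39.69229422643039 [-0.42933489 -0.28452521  5.09923609]
t 35.6
down guard False
30 width 29.325991215962574 tcp [ 605.11565535 -304.93478464    5.99908977] t 39.9333
target [611.22290339 113.60148522]
touch True -0.20325707784350655 w 29.72505775886496 [-1.11683651 -0.37064329  7.24424139]
t 47.25
wanted [[611.2, 113.6], [559.4, 160.7], [507.6, 207.7], [455.8, 254.8]]
   [579.2 553.5] 72.6 61.1 [577.6 556.1] [122.  50.]
   [456.5 254.3] 81.9 30.1 [456.9 254.3] [59. 58.]
   [756.8 445.3] 84.7 98.2 [763.2 442.6] [ 78. 196.]
   [507.7 207.7] 75.0 25.1 [508.3 207.3] [48. 49.]
   [558.8 161.4] 67.0 20.0 [558.2 161.9] [38. 38.]
   [844.5 258.2] 41.2 48.4 [836.9 261.5] [49. 92.]
   [610.6 114.5] 59.9 15.4 [610.8 114.2] [29. 29.]
   [815.6  45.1] 77.1 38.1 [813.5  44.8] [69. 53.]
 T30 [610.8 112.2] 61.4 14.7
 T30 [558.2 159.7] 68.6 20.1
 T30 [509.1 206.4] 76.6 25.6
 T30 [457.4 252.1] 83.5 30.8
49.7667
```

View pics/wt3.png

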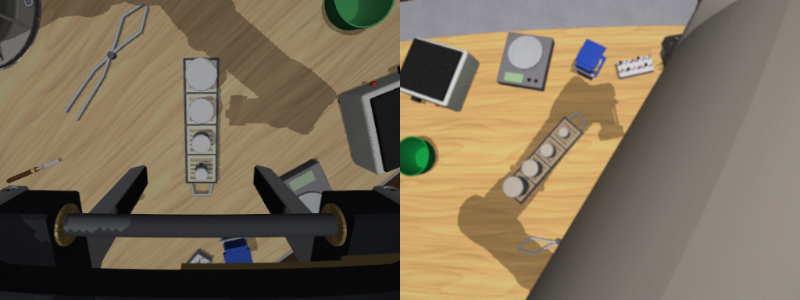

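All four rings stand in order within about 1 mm (wrist view column x≈200; top view diagonal (565,132) to (516,187)). I'll check the cast with the wrist camera, then hand in.

```bash
python3 - <<'E'
from bench import r
from h import *
f=r.grab_frame("wrist")
for c,z,rad,A in blobs(f):
    if rad<36: print(c.round(1),round(z,1),round(rad,1),np.round(A[0],1))
r.sign_off(); print(r.read_t())
E
```

```text
[897.1 161.5] 33.7 31.0 [892.5 156.9]
[559.  -68.5] 53.2 6.9 [559.3 -68.6]
[ 547.5 -191.4] 26.1 33.9 [ 547.7 -191. ]
[ 819.5 -212.3] 39.0 27.7 [ 819.5 -215.5]
[ 536.1 -365.8] 46.6 17.8 [ 535.7 -364.3]
[ 806.4 -333.2] 28.0 3.5 [ 805.9 -333.1]
the job is handed in; nothing more can be done
the job is handed in; nothing more can be done
```

All four rings are standing upright on the tray, one per tile, from ring_30 next to the handle to ring_60 at the far end. I handed the job in at about 50 s. Each ring was set down at slow speed until it touched the tile, then released.

- **Position:** the last wrist-camera check put every ring within about 1 mm of its tile centre. The top camera agreed within about 3 mm, but its view was partly blocked by the arm. The ring tops were at their expected heights (60, 67, 75 and 82 mm).
- **Left in place:** the cast and the brown bottle measured within about 1 mm of where they started.
- **Disagreement:** the side camera read about 5 mm (up to 8 mm) off the other two, so I didn't use it. No other check failed.

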